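# Switch on the balance, shut its draught shield and tare the beaker

## Robot

A 7-joint arm with a two-finger parallel gripper is mounted at the origin on the work surface. World frame = base frame: x ahead of the robot, y to its left, z up, the work surface at z = 0. Lengths are in mm, angles in rad, forces in N, time in s.
With the tool pointing down it reaches from about 350 to 775 mm from the base axis. Payload 3.1 kg.
Tool frame: the origin (TCP) lies at the very end of the fingers, on their centre line; the grasp point (between the pads) lies 19 mm behind it; z points along the fingers, y is the direction in which the jaws open and shut (so a half turn about z gives the same grasp; the last joint's range is limited). The gripper opens to 85 mm and grips with 20 to 120 N. Pads are 22 mm wide; open, the fingers measure 114 mm over their backs; the gripper's body (76 mm by 85 mm) begins 54 mm behind the grasp point. The pads swing forward as they close: fully open they stand 13 mm farther back than shut.
Start: joints at [1.275, 0.311, 0.014, 1.512, -0.004, 1.319, -0.027], TCP at [138.129, -532.389, 231.304] pointing down, gripper open.
Joint ranges: [-2.7, 2.7], [-0.3, 1.91], [-1.27, 1.3], [0.12, 2.57], [-1.44, 4.58], [0.2, 2.03], [-3.05, 3.05]. Speed limits (rad/s): [2.79, 2.79, 3.14, 3.14, 3.14, 3.14, 3.14].

## Interface

Orientations are given as a 3x3 rotation matrix whose columns are the frame's x, y, z axes.
In Python, from station import arm gives the robot as it stands. The module is installed in compiled form; this text tells all that it offers.
- The arm moves only by the shell command python3 -m handwheel 'ROWS' [FORCE]. ROWS is JSON, a list of rows, each an object of numbers: "tx", "ty", "tz": the shift along the world's x, y, z in mm; "wx", "wy", "wz": the turn, a rotation vector about the world's x, y, z in rad; "fingers": the finger opening in mm, from 0 to 85.4. In form: [{"tx": .., "ty": .., "tz": .., "wx": .., "wy": .., "wz": .., "fingers": ..}, ...]. A call has 1 to 10 rows; each row is the pose to reach, as a shift and turn from the pose measured when the call began; what a row does not reach only later rows make up. A row lasts 1/10 s, in which the tool goes at most 50 mm and 8.59 degrees, less where a joint would pass 70% of its speed; a pose out of reach is approached as far as the arm can. A call with a gripper value outside its range is refused whole. The fingers move at their own pace and stop on an object; FORCE is the grip in N (left out, the last holds). Time passes only in rows, so rows that repeat a pose let the fingers close. It gives the time, the measured TCP pose, the force and the opening at its end, in the units of the state.
- arm.sense(): the state, without advancing time (a new reading comes with each control period).
- arm.get_image(name): name is "side" or "top" or "wrist"; returns the picture (480x640x3 uint8, red, green, blue); there is no depth.
- arm.calibration(name): a dict with "intrinsics" (3x3 intrinsics, pixels), "R" (3x3) and "t" (3): a world point X has camera coordinates R X + t. Camera axes: x right, y down, z forward; pixel columns grow to the right and rows downward; lengths in mm; the calibration is good to about 2 mm. A picture is of the moment at which its call begins: read the wrist's pose just before it. calibration takes no time and is no camera call; for the wrist camera it gives the pose at the moment of the call.
- arm.hand_in(): hands the job in, once; it reports no verdict.
The state is a dict: "clock": time; "q": joint angles; "joint_velocities": joint speeds; "joint_efforts": joint torques, N m; "tcp_pos": TCP position; "orientation": TCP orientation; "ft_force": force on the tool from outside, world axes, zero at the start; "wrist_torque": the same for the moment, N m; "grip_width": opening from 0.0 (shut) to 1.0 (fully open).
Only numpy, scipy, OpenCV 4.12 (cv2) and the standard library are available. Lean on these libraries where they do the work, as an engineer would, in place of code of your own. Each camera call takes 0.05 s, during which the arm holds its last target.

## Task

Get the laboratory balance ready for weighing into the beaker that stands on its pan: with the closed fingertips press its ON key (the small round key at the left end of the key row, as seen by someone facing the panel) fully down and let it come up again, then push the glass sliding top of the draught shield fully shut by its handle, gently and without gripping it, and only then press the TARE key (the wide bar at the right end of the row) fully down and let it come up. Do not press the two small square keys between them, do not touch or shift the beaker, and leave the dropper bottle, the capped bottle and the paper cup beside the balance where they stand.

Things in the scene. Friction and masses are not known exactly. Their poses are not given: they have to be found in the camera images.
- balance: White balance, fixed, 205 mm wide (y), 320 deep (x). Origin: centre of its underside; x points front to rear, y to its left seen from the front. Front panel slopes down to the user by 11 degrees (64 to 42 mm high), key row 125 mm before the origin. Behind it a glass draught shield: walls from x -40 to +135 mm, 175 mm wide, top edge 146 mm above the bench; pan and beaker inside.
- on_key_top (a point): Centre of the top of the ON key: round, 20 mm across, standing 7 mm out of the panel, left end of the row (76 mm left of the balance's middle).
- on_key (a joint): Spring key, slides square to the sloping panel; joint in m, 0 = up, 0.004 = fully down. It starts to give at about 2 N, is fully down at about 4.5 N, and springs up again when let go.
- tare_key_top (a point): Centre of the top of the TARE key: a bar 54 mm wide (balance y) by 20 mm, standing 7 mm out of the panel, right end of the row (62 mm right of the middle).
- tare_key (a joint): Spring key, slides square to the sloping panel; joint in m, 0 = up, 0.004 = fully down. It starts to give at about 2 N, is fully down at about 4.5 N, and springs up again when let go.
- unit_key_top (a point): Centre of the top of a small square key, 13 by 13 mm, standing 7 mm out, 34 mm left of the middle; not to be pressed.
- unit_key (a joint): Spring key, slides square to the sloping panel; joint in m, 0 = up, 0.004 = fully down. It starts to give at about 2 N, is fully down at about 4.5 N, and springs up again when let go. Not to be pressed.
- print_key_top (a point): Centre of the top of a small square key, 13 by 13 mm, standing 7 mm out, on the middle of the row; not to be pressed.
- print_key (a joint): Spring key, slides square to the sloping panel; joint in m, 0 = up, 0.004 = fully down. It starts to give at about 2 N, is fully down at about 4.5 N, and springs up again when let go. Not to be pressed.
- shield_handle (a point): Centre of the upright grip strip on the sliding glass top: 70 mm wide (balance y), 10 mm thick (balance x), rising 24 mm above the glass, whose face is 148 mm above the bench; this point is 12 mm above the glass. The glass reaches 20 mm in front of the strip and 152 mm behind it. Pushed towards the balance's front (its -x) to shut.
- shield_top (a joint): Sliding glass top, in m: 0 = fully shut (end stop), positive = slid open towards the rear, at most 0.10. Starts 0.055 to 0.095 open. Slides with about 1.5 N of friction and stays where it is left.
- beaker: Small empty glass beaker, 50 mm across, 54 mm high, on the pan inside the shield (its rim 128 mm above the bench, 15 mm below the underside of the sliding top). Origin: centre of its underside. Not to be touched.
- dropper: Green glass dropper bottle with rubber bulb, 29 mm across, 96 mm high, beside the balance. Origin: centre of its underside. Leave alone.
- bottle: Clear glass bottle with a black cap, 52 mm across, 115 mm high, beside the balance. Origin: centre of its underside. Leave alone.
- cup: White paper cup, 72 mm across, 85 mm high, beside the balance. Origin: centre of its underside. Leave alone.

How it is judged (in metres and radians):
On the way, in this order (a step that is already met when the one before it is completed fails the run):
1. the ON key is pressed down while the shield is still open (value of joint on_key above 0.0028 m and value of joint shield_top above 0.03 m), for 0.1 s.
2. the ON key is up again and the sliding top is fully shut (value of joint on_key below 0.0012 m and value of joint shield_top below 0.004 m), for 0.2 s.
3. the TARE key is pressed down with the top shut (value of joint tare_key above 0.0028 m and value of joint shield_top below 0.004 m), for 0.1 s.
At the end, for the whole second after the job is handed in: The sliding top is shut to within 4 mm, all four keys are up (within 1.2 mm), the beaker stands upright within 8 mm of where it was, at rest, and the dropper bottle, capped bottle and cup stand upright within 20 mm of where they were (all of step 2 and value of joint each of tare_key, unit_key, print_key below 0.0012 m and distance of beaker from where it was at the start of the episode below 0.008 m and angle between beaker's own z axis and vertical below 0.15 rad and linear speed of beaker below 0.02 m/s and distance of each of dropper, bottle, cup from where it was at the start of the episode below 0.02 m and angle between each of dropper, bottle, cup's own z axis and vertical below 0.25 rad); the robot touches nothing.
It fails at once if keys are pressed out of order: TARE while the shield is open, or ON (again) once it is shut, which would switch the balance off ((value of joint tare_key above 0.002 m and value of joint shield_top above 0.006 m) or (value of joint on_key above 0.002 m and value of joint shield_top below 0.004 m)).
It fails at once if the handle or the sliding top is gripped or rammed (contact force between the fingers and shield_top above 32 N).
It fails at once if one of the two small square keys is pressed (value of joint any of unit_key, print_key above 0.002 m).
It fails at once if the beaker is touched, lifted, shifted or tipped (contact force between the fingers and beaker above 0.5 N or distance of beaker from where it was at the start of the episode above 0.008 m or angle between beaker's own z axis and vertical above 0.15 rad).
It fails at once if a bottle or the cup is moved, lifted or tipped (not (distance of each of dropper, bottle, cup from where it was at the start of the episode below 0.02 m and angle between each of dropper, bottle, cup's own z axis and vertical below 0.25 rad)).
It also fails if it takes over 48 s, if anything falls off the work surface, if the arm or the gripper's body presses on something with over 40 N, if the wrist force passes 120 N, or if a joint passes its speed limit or range.

## Working session

There is one attempt and no reset: what is moved stays moved. The work goes in short steps, Python scripts to look and compute and a shell command to move; the robot and the scene stay as the last step left them, time stands still between calls to the robot, and variables do not carry over. Pictures are saved under pics/ and viewed, and the job is handed in when it is done.

```bash
mkdir -p pics
python3 - <<'E'
from station import arm
import cv2, numpy as np
s=arm.sense(); print({k:np.round(v,3).tolist() for k,v in s.items()})
for n in ("side","top","wrist"):
    c=arm.calibration(n); print(n,{k:np.round(v,3).tolist() for k,v in c.items()})
    im=arm.get_image(n); cv2.imwrite(f"pics/{n}0.png",im[:,:,::-1])
E
```

```text
{'clock': 0.0, 'q': [1.275, 0.312, 0.014, 1.513, -0.004, 1.319, -0.027], 'joint_velocities': [0.001, 0.0, -0.0, -0.001, 0.002, 0.001, -0.0], 'joint_efforts': [-0.001, -37.991, 0.146, -23.059, 0.012, 0.014, 0.0], 'tcp_pos': [137.93, -531.653, 230.208], 'orientation': [[0.968, 0.251, -0.001], [0.251, -0.968, 0.002], [-0.0, -0.002, -1.0]], 'ft_force': [-0.064, 0.173, -0.362], 'wrist_torque': [0.01, -0.082, -0.038], 'grip_width': 0.997}
side {'intrinsics': [[593.018, 0.0, 323.591], [0.0, 593.018, 243.925], [0.0, 0.0, 1.0]], 'R': [[0.989, -0.148, -0.005], [-0.1, -0.645, -0.757], [0.109, 0.75, -0.653]], 't': [-559.637, 176.617, 958.114]}
top {'intrinsics': [[451.371, 0.0, 323.396], [0.0, 451.371, 236.099], [0.0, 0.0, 1.0]], 'R': [[-0.01, -1.0, -0.006], [-0.981, 0.011, -0.193], [0.193, 0.004, -0.981]], 't': [53.343, 594.814, 916.195]}
wrist {'intrinsics': [[382.573, 0.0, 313.25], [0.0, 382.573, 240.45], [0.0, 0.0, 1.0]], 'R': [[0.251, -0.968, -0.003], [-0.915, -0.239, 0.325], [-0.316, -0.079, -0.946]], 't': [-547.873, -42.475, 381.165]}
```

View pics/side0.png

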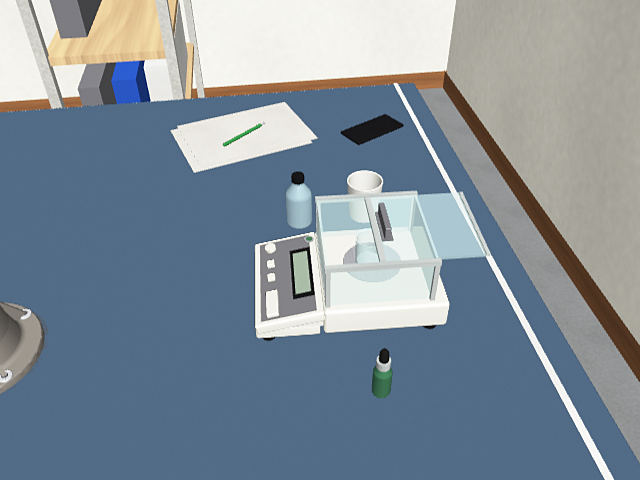

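View pics/top0.png

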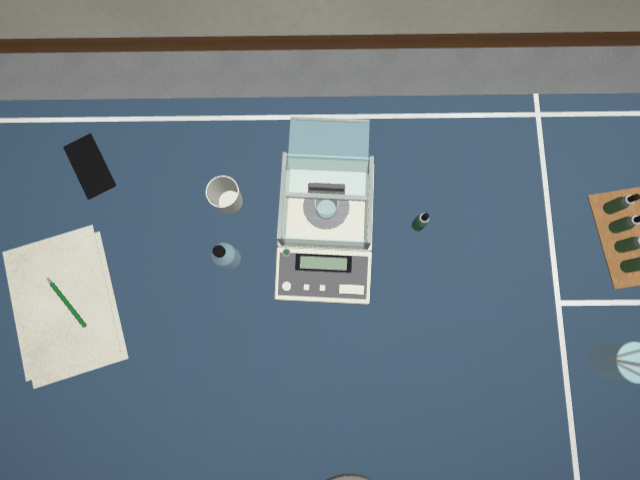

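View pics/wrist0.png

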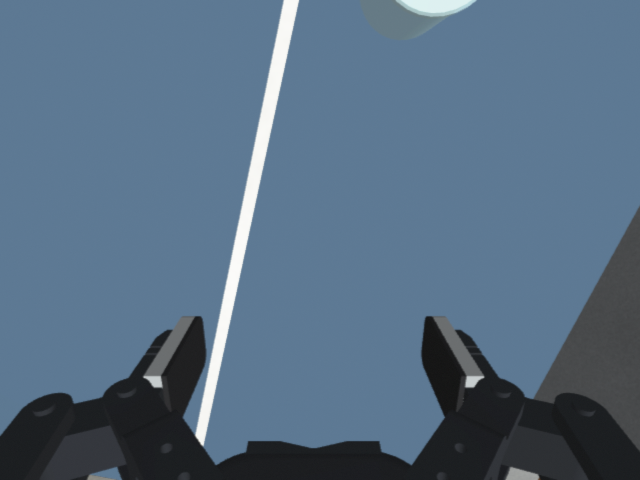

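The side view shows the balance at about (350,270), with the keys at (270,248), (271,264), (271,278) and (272,303). The handle is at (385,222). The top view shows ON near (287,286), TARE near (351,290) and the handle near (326,188). The shield is open to the rear. I'll zoom in next.

Run:
```python
import cv2
a=cv2.imread("pics/top0.png")[110:310,260:390]; cv2.imwrite("pics/topz.png",cv2.resize(a,None,fx=3,fy=3,interpolation=cv2.INTER_CUBIC))
a=cv2.imread("pics/side0.png")[180:345,245:495]; cv2.imwrite("pics/sidez.png",cv2.resize(a,None,fx=3.2,fy=3.2,interpolation=cv2.INTER_CUBIC))
```

```text
(no output)
```

View pics/topz.png

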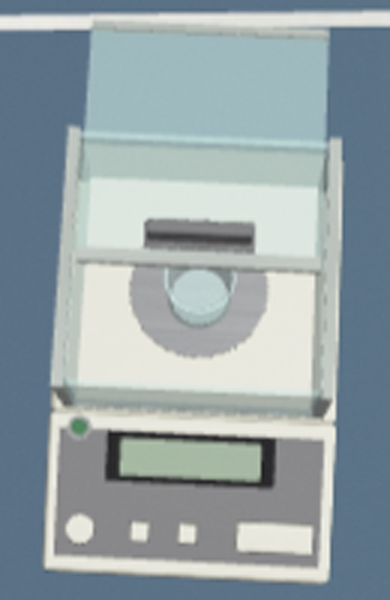

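View pics/sidez.png

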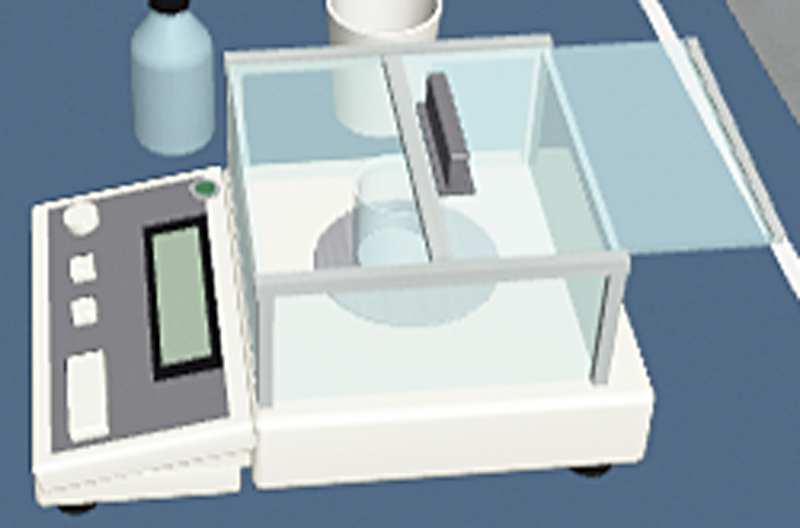

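```bash
cat > fit.py <<'E'
from station import arm
import numpy as np
from scipy.optimize import least_squares
C={n:arm.calibration(n) for n in("side","top")}
def proj(c,X):
    p=(c["R"]@np.asarray(X,float).T).T+np.asarray(c["t"]); p=p@np.asarray(c["intrinsics"]).T
    return p[:,:2]/p[:,2:]
K=lambda y:(-126.3,y,55.7)
ob=[]
for n,z,o,L in (("top",3,(260,110),[(K(76),80,528),(K(34),140,532),(K(0),187,534),(K(-62),275,538),
  ((135,87.5,146),70,127),((135,-87.5,146),342,138),("h",200,224)]),
 ("side",3.2,(245,180),[(K(76),81,217),(K(34),83,266),(K(0),84,310),(K(-62),87,392),((-40,87.5,146),227,53),((135,87.5,146),550,38),((-40,-87.5,146),262,274),((135,-87.5,146),628,257),((-160,102.5,42),33,205),((-160,-102.5,42),35,466),("h",448,113)])):
    for X,u,v in L: ob.append((n,X,(u+.5)/z-.5+o[0],(v+.5)/z-.5+o[1]))
def T(p,X):
    c,s=np.cos(p[2]),np.sin(p[2]); X=np.asarray(X,float)
    return np.array([p[0]+c*X[0]-s*X[1],p[1]+s*X[0]+c*X[1],X[2]])
def res(p):
    r=[]
    for n,X,u,v in ob:
        Y=T(p,(p[3],0,172) if X=="h" else X)
        r.append(proj(C[n],[Y])[0]-(u,v))
    return np.array(r)
if __name__=="__main__":
    f=least_squares(lambda p:res(p).ravel(),[600,0,0,50],loss="soft_l1")
    print(np.round(f.x,3))
    for o,r in zip(ob,res(f.x)): print(o[0],o[1],np.round(r,1))
    p=f.x
    for nm,X in(("on",K(76)),("unit",K(34)),("print",K(0)),("tare",K(-62)),("handle",(p[3],0,160))): print(nm,np.round(T(p,X),1))
E
python3 fit.py
```

```text
[ 6.10366e+02  4.42080e+01 -5.10000e-02  6.26830e+01]
top (-126.3, 76, 55.7) [0.1 0.7]
top (-126.3, 34, 55.7) [-0.1  0.2]
top (-126.3, 0, 55.7) [0.3 0.2]
top (-126.3, -62, 55.7) [0.3 0.1]
top (135, 87.5, 146) [1.4 1.7]
top (135, -87.5, 146) [-3.2  1.2]
top h [-0.4  1.2]
side (-126.3, 76, 55.7) [ 0.5 -1.5]
side (-126.3, 34, 55.7) [ 0.5 -1.1]
side (-126.3, 0, 55.7) [ 0.8 -1.5]
side (-126.3, -62, 55.7) [ 1.1 -0.9]
side (-40, 87.5, 146) [1.3 2.7]
side (135, 87.5, 146) [-0.   1.2]
side (-40, -87.5, 146) [0.6 2.4]
side (135, -87.5, 146) [ 0.3 -0.3]
side (-160, 102.5, 42) [-2.7 -0.2]
side (-160, -102.5, 42) [-2.6  2. ]
side h [ 0.7 -0.8]
on [488.1 126.6  55.7]
unit [486.   84.6  55.7]
print [484.2  50.7  55.7]
tare [481.1 -11.2  55.7]
handle [673.  41. 160.]
```

The fit is good to about 3 mm. The arm now moves towards a point before the panel, with the fingers closing and the tool turned to line up with the balance.

```bash
R='{"tx":262,"ty":282,"tz":10,"wz":-0.305,"fingers":0}'; python3 -m handwheel '[{"tx":262,"ty":282,"tz":10,"wz":-0.1,"fingers":0},{"tx":262,"ty":282,"tz":10,"wz":-0.2,"fingers":0},{"tx":262,"ty":282,"tz":10,"wz":-0.305,"fingers":0},{"tx":262,"ty":282,"tz":10,"wz":-0.305,"fingers":0},{"tx":262,"ty":282,"tz":10,"wz":-0.305,"fingers":0},{"tx":262,"ty":282,"tz":10,"wz":-0.305,"fingers":0},{"tx":262,"ty":282,"tz":10,"wz":-0.305,"fingers":0},{"tx":262,"ty":282,"tz":10,"wz":-0.305,"fingers":0},{"tx":262,"ty":282,"tz":10,"wz":-0.305,"fingers":0},{"tx":262,"ty":282,"tz":10,"wz":-0.305,"fingers":0}]' 40
```

```text
validation failed for argument at $[0]...
```

```bash
python3 -m handwheel '[{"tx":262,"ty":282,"tz":10,"wx":0,"wy":0,"wz":-0.1,"fingers":0},{"tx":262,"ty":282,"tz":10,"wx":0,"wy":0,"wz":-0.2,"fingers":0},{"tx":262,"ty":282,"tz":10,"wx":0,"wy":0,"wz":-0.305,"fingers":0},{"tx":262,"ty":282,"tz":10,"wx":0,"wy":0,"wz":-0.305,"fingers":0},{"tx":262,"ty":282,"tz":10,"wx":0,"wy":0,"wz":-0.305,"fingers":0},{"tx":262,"ty":282,"tz":10,"wx":0,"wy":0,"wz":-0.305,"fingers":0},{"tx":262,"ty":282,"tz":10,"wx":0,"wy":0,"wz":-0.305,"fingers":0},{"tx":262,"ty":282,"tz":10,"wx":0,"wy":0,"wz":-0.305,"fingers":0},{"tx":262,"ty":282,"tz":10,"wx":0,"wy":0,"wz":-0.305,"fingers":0},{"tx":262,"ty":282,"tz":10,"wx":0,"wy":0,"wz":-0.305,"fingers":0}]' 40; python3 -c "
from station import arm
s=arm.sense();print(s)"
```

```text
clock: 1.15
tcp_pos: [400.1, -249.2, 240.2]
orientation: [[0.999, -0.049, -0.001], [-0.049, -0.999, 0.002], [-0.001, -0.002, -1.0]]
ft_force: [-0.9, 0.5, 0.1]
grip_width: 0.001
{'clock': 1.15, 'q': array([ 0.72386306,  0.15654028, -0.23113255,  1.68989237,  0.03595328,
        1.30107478, -1.13350704]), 'joint_velocities': array([ 0.03147349, -0.00293388,  0.04890431,  0.00571816,  0.01096165,
        0.00272958,  0.00041291]), 'joint_efforts': array([-1.43536281e+00, -3.01030326e+01, -2.04690412e+00, -2.30803406e+01,
       -2.67817173e-01, -2.48153525e-02, -1.71447551e-02]), 'tcp_pos': array([ 400.12630241, -249.18346835,  240.16298804]), 'orientation': array([[ 9.98822292e-01, -4.85091573e-02, -9.43481829e-04],
       [-4.85074816e-02, -9.98821330e-01,  1.72461516e-03],
       [-1.02602940e-03, -1.67681814e-03, -9.99998068e-01]]), 'ft_force': array([-0.87941249,  0.54662865,  0.11360947]), 'wrist_torque': array([-0.03933205,  0.01717547, -0.04042539]), 'grip_width': 0.0009106641092839604}
```

```bash
python3 -m handwheel '[{"tx":75,"ty":335,"tz":-90,"wx":0,"wy":0,"wz":0,"fingers":0},{"tx":75,"ty":335,"tz":-90,"wx":0,"wy":0,"wz":0,"fingers":0},{"tx":75,"ty":335,"tz":-90,"wx":0,"wy":0,"wz":0,"fingers":0},{"tx":75,"ty":335,"tz":-90,"wx":-0.005,"wy":-0.1,"wz":0,"fingers":0},{"tx":75,"ty":335,"tz":-90,"wx":-0.01,"wy":-0.192,"wz":0,"fingers":0},{"tx":75,"ty":335,"tz":-90,"wx":-0.01,"wy":-0.192,"wz":0,"fingers":0},{"tx":75,"ty":335,"tz":-90,"wx":-0.01,"wy":-0.192,"wz":0,"fingers":0},{"tx":75,"ty":335,"tz":-90,"wx":-0.01,"wy":-0.192,"wz":0,"fingers":0},{"tx":75,"ty":335,"tz":-90,"wx":-0.01,"wy":-0.192,"wz":0,"fingers":0}]'
python3 - <<'E'
from station import arm
import cv2, numpy as np, json
s=arm.sense();c=arm.calibration("wrist");im=arm.get_image("wrist")
cv2.imwrite("pics/wrist1.png",im[:,:,::-1]); json.dump({k:np.asarray(v).tolist() for k,v in c.items()},open("w1.json","w")); print(s["tcp_pos"],s["ft_force"])
cv2.imwrite("pics/top1.png",arm.get_image("top")[:,:,::-1])
E
```

```text
clock: 2.05
tcp_pos: [474.8, 85.7, 149.5]
orientation: [[0.981, -0.047, 0.188], [-0.046, -0.999, -0.009], [0.189, -0.0, -0.982]]
ft_force: [-0.6, -0.4, -0.3]
grip_width: -0.0
[474.81833427  85.65264224 149.54410718] [-0.63499901 -0.40715224 -0.3055232 ]
```

View pics/wrist1.png

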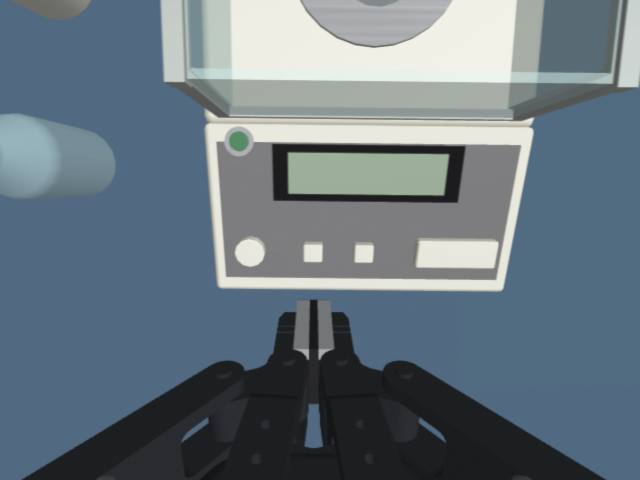

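View pics/top1.png

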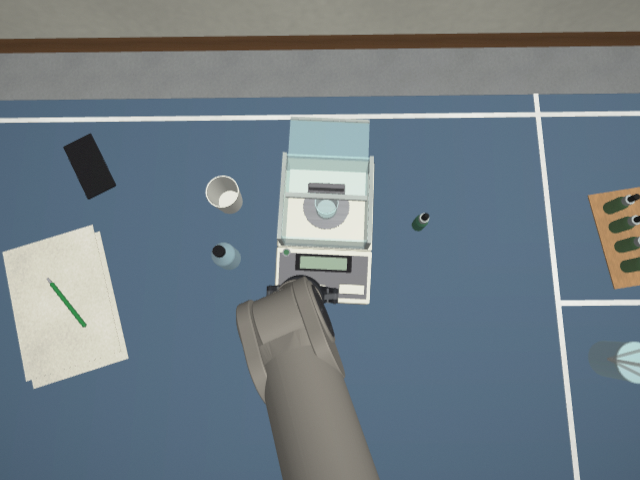

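The wrist view shows ON at about (250,251), UNIT (313,252), PRINT (364,252) and TARE (456,253). The fingertips are at about (313,300). I'll turn these pixels into positions.

Run:
```python
import json,numpy as np
c={k:np.array(v) for k,v in json.load(open("w1.json")).items()}
def back(u,v,z):
    d=c["R"].T@np.linalg.solve(c["intrinsics"],[u,v,1]); o=-c["R"].T@c["t"]; return o+d*(z-o[2])/d[2]
for n,u,v in(("on",250,251),("unit",313,252),("print",364,252),("tare",456.5,253)): print(n,back(u,v,55.7).round(1))
X=c["R"]@[474.8,85.7,149.5]+c["t"]; p=c["intrinsics"]@X; print("tcp px",p[:2]/p[2])
```

```text
on [489.5 127.8  55.7]
unit [486.8  86.2  55.7]
print [485.3  52.5  55.7]
tare [481.8  -8.6  55.7]
tcp px [315.08714037 317.88877799]
```

```bash
python3 -m handwheel '[{"tx":8,"ty":41.6,"tz":-60,"wx":0,"wy":0,"wz":0,"fingers":0},{"tx":9.4,"ty":41.6,"tz":-69,"wx":0,"wy":0,"wz":0,"fingers":0},{"tx":11.4,"ty":41.6,"tz":-79,"wx":0,"wy":0,"wz":0,"fingers":0},{"tx":12.8,"ty":41.6,"tz":-86,"wx":0,"wy":0,"wz":0,"fingers":0},{"tx":13.3,"ty":41.6,"tz":-89,"wx":0,"wy":0,"wz":0,"fingers":0},{"tx":13.3,"ty":41.6,"tz":-89,"wx":0,"wy":0,"wz":0,"fingers":0},{"tx":13.3,"ty":41.6,"tz":-89,"wx":0,"wy":0,"wz":0,"fingers":0}]'
python3 - <<'E'
from station import arm
import cv2, numpy as np, json
s=arm.sense();c=arm.calibration("wrist");im=arm.get_image("wrist")
cv2.imwrite("pics/wrist2.png",im[:,:,::-1]);print(s["tcp_pos"],s["ft_force"])
E
```

```text
clock: 2.85
tcp_pos: [489.5, 123.8, 62.1]
orientation: [[0.98, -0.054, 0.191], [-0.053, -0.999, -0.011], [0.192, 0.001, -0.981]]
ft_force: [-0.7, -0.8, -0.0]
grip_width: 0.001
[489.52365626 123.83419453  62.13571554] [-0.67785109 -0.79644908 -0.0360316 ]
```

View pics/wrist2.png

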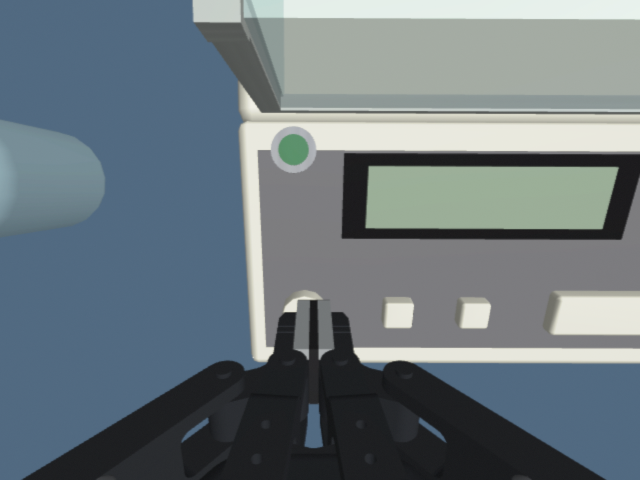

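The fingertips sit over the ON key, about 3 mm to its right: the key's centre is near (303,312) and the tip centre line is at u=314. I'll correct that and go down gently.

```bash
python3 -m handwheel '[{"tx":-1.2,"ty":3.5,"tz":-1,"wx":0,"wy":0,"wz":0,"fingers":0},{"tx":-1,"ty":3.5,"tz":-3,"wx":0,"wy":0,"wz":0,"fingers":0},{"tx":-0.8,"ty":3.5,"tz":-5,"wx":0,"wy":0,"wz":0,"fingers":0},{"tx":-0.5,"ty":3.5,"tz":-6,"wx":0,"wy":0,"wz":0,"fingers":0},{"tx":-0.3,"ty":3.5,"tz":-7,"wx":0,"wy":0,"wz":0,"fingers":0}]'
```

```text
clock: 3.4
tcp_pos: [489.0, 127.5, 54.9]
orientation: [[0.98, -0.053, 0.191], [-0.052, -0.999, -0.011], [0.191, 0.001, -0.982]]
ft_force: [-0.5, -0.3, 1.2]
grip_width: -0.001
```

```bash
python3 -m handwheel '[{"tx":0.2,"ty":0,"tz":-1,"wx":0,"wy":0,"wz":0,"fingers":0},{"tx":0.4,"ty":0,"tz":-2,"wx":0,"wy":0,"wz":0,"fingers":0},{"tx":0.5,"ty":0,"tz":-2.5,"wx":0,"wy":0,"wz":0,"fingers":0}]'
```

```text
clock: 3.7
tcp_pos: [489.5, 127.5, 52.5]
orientation: [[0.98, -0.053, 0.191], [-0.052, -0.999, -0.011], [0.191, 0.001, -0.982]]
ft_force: [-1.7, -0.4, 4.0]
grip_width: -0.001
```

```bash
python3 -m handwheel '[{"tx":0.2,"ty":0,"tz":-1,"wx":0,"wy":0,"wz":0,"fingers":0},{"tx":0.3,"ty":0,"tz":-1.8,"wx":0,"wy":0,"wz":0,"fingers":0},{"tx":0.4,"ty":0,"tz":-2.2,"wx":0,"wy":0,"wz":0,"fingers":0},{"tx":0.4,"ty":0,"tz":-2.2,"wx":0,"wy":0,"wz":0,"fingers":0}]'
```

```text
clock: 4.1
tcp_pos: [489.8, 127.6, 51.2]
orientation: [[0.98, -0.053, 0.191], [-0.052, -0.999, -0.012], [0.191, 0.002, -0.982]]
ft_force: [-5.7, -1.5, 12.3]
grip_width: -0.001
```

The key is bottomed out: force is 12 N and travel about 4 mm. I'll hold briefly, then back off along the key's normal.

```bash
python3 -m handwheel '[{"tx":0,"ty":0,"tz":0,"wx":0,"wy":0,"wz":0,"fingers":0},{"tx":0,"ty":0,"tz":0,"wx":0,"wy":0,"wz":0,"fingers":0},{"tx":-0.6,"ty":0,"tz":3,"wx":0,"wy":0,"wz":0,"fingers":0},{"tx":-2,"ty":0,"tz":10,"wx":0,"wy":0,"wz":0,"fingers":0},{"tx":-8,"ty":0,"tz":40,"wx":0,"wy":0,"wz":0,"fingers":0},{"tx":-10,"ty":-15,"tz":85,"wx":0,"wy":0,"wz":0,"fingers":0},{"tx":-10,"ty":-40,"tz":130,"wx":0.005,"wy":0.1,"wz":0,"fingers":0},{"tx":0,"ty":-60,"tz":165,"wx":0.01,"wy":0.192,"wz":0,"fingers":0},{"tx":0,"ty":-60,"tz":165,"wx":0.01,"wy":0.192,"wz":0,"fingers":0}]';  python3 - <<'E'
from station import arm
import cv2, numpy as np, json
s=arm.sense();c=arm.calibration("wrist");im=arm.get_image("wrist")
cv2.imwrite("pics/wrist3.png",im[:,:,::-1]);print(s["tcp_pos"],s["ft_force"]);json.dump({k:np.asarray(v).tolist() for k,v in c.items()},open("w3.json","w"))
E
```

```text
clock: 5.0
tcp_pos: [497.6, 63.0, 222.1]
orientation: [[0.998, -0.063, 0.014], [-0.063, -0.998, -0.002], [0.014, 0.001, -1.0]]
ft_force: [0.2, -0.3, -0.9]
grip_width: 0.0
[497.63887669  63.01726595 222.08104166] [ 0.23973409 -0.25432767 -0.87775991]
```

View pics/wrist3.png

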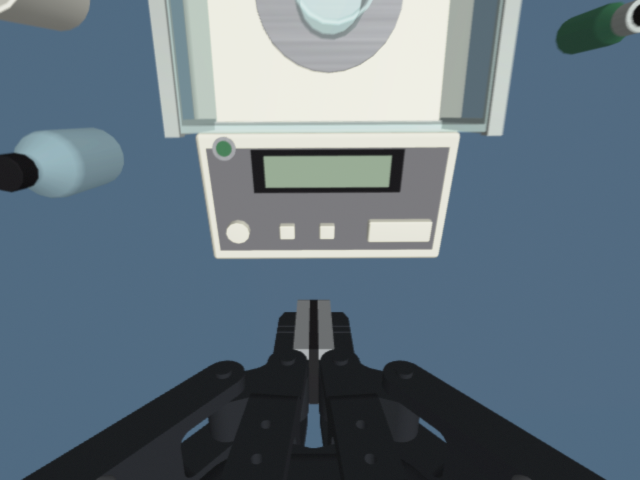

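The wrist view shows all four keys up at about v=231 and nothing disturbed. Next I move over and behind the handle.

```bash
python3 -m handwheel '[{"tx":45,"ty":-10,"tz":10,"wx":0,"wy":0.014,"wz":0.012,"fingers":0},{"tx":90,"ty":-20,"tz":10,"wx":0,"wy":0.014,"wz":0.012,"fingers":0},{"tx":135,"ty":-24,"tz":10,"wx":0,"wy":0.014,"wz":0.012,"fingers":0},{"tx":180,"ty":-24,"tz":10,"wx":0,"wy":0.014,"wz":0.012,"fingers":0},{"tx":214,"ty":-24,"tz":5,"wx":0,"wy":0.014,"wz":0.012,"fingers":0},{"tx":214,"ty":-24,"tz":0,"wx":0,"wy":0.014,"wz":0.012,"fingers":0},{"tx":214,"ty":-24,"tz":0,"wx":0,"wy":0.014,"wz":0.012,"fingers":0}]';  python3 - <<'E'
from station import arm
import cv2, numpy as np, json
s=arm.sense();print(s["tcp_pos"],s["ft_force"])
for n in("wrist","side"):
    im=arm.get_image(n)
    cv2.imwrite(f"pics/{n}4.png",im[:,:,::-1])
a=cv2.imread("pics/side4.png")[130:345,245:495]; cv2.imwrite("pics/side4z.png",cv2.resize(a,None,fx=2.7,fy=2.7,interpolation=cv2.INTER_CUBIC))
E
```

```text
clock: 5.75
tcp_pos: [706.5, 42.7, 215.2]
orientation: [[0.999, -0.045, -0.013], [-0.045, -0.999, -0.0], [-0.013, 0.001, -1.0]]
ft_force: [-0.3, 0.8, -0.3]
grip_width: -0.001
[706.49073439  42.72738306 215.16228105] [-0.30532141  0.78956445 -0.33854843]
```

View pics/wrist4.png

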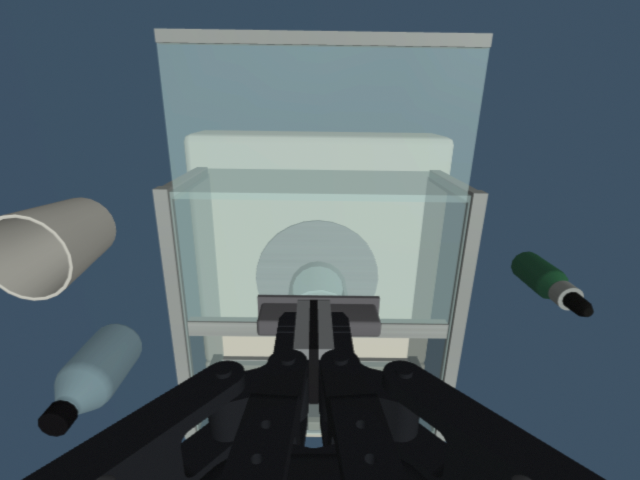

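View pics/side4z.png

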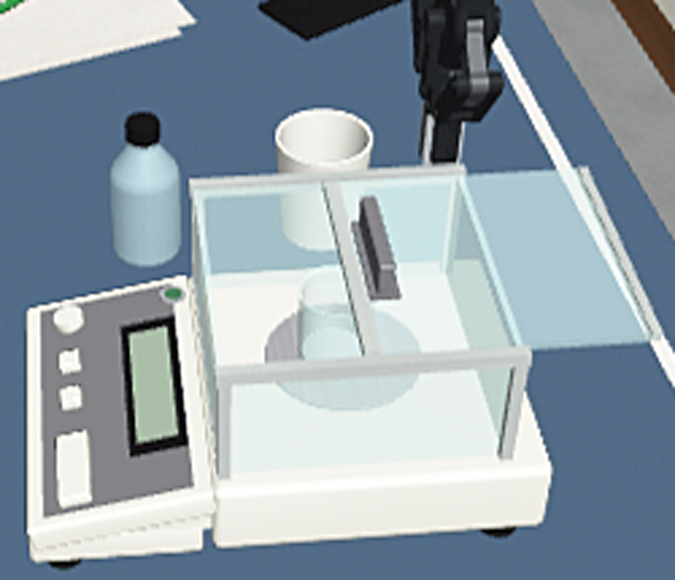

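Run:
```python
from station import arm
import numpy as np
c=arm.calibration("wrist");s=arm.sense();print(s["tcp_pos"],s["ft_force"])
def back(u,v,z):
    d=c["R"].T@np.linalg.solve(c["intrinsics"],[u,v,1]); o=-c["R"].T@c["t"]; return o+d*(z-o[2])/d[2]
for u,v,z in((259,296,148),(379,296,148),(259,306,172),(379,306,172),(259,296,172),(318,306,172)): print(u,v,z,back(u,v,z).round(1))
```

```text
[706.60141521  42.42804096 218.67530235] [-0.5187159   0.66922207  0.13577078]
259 296 148 [681.5  78.1 148. ]
379 296 148 [678.1   3.7 148. ]
259 306 172 [687.7  74.3 172. ]
379 306 172 [684.7   7.6 172. ]
259 296 172 [693.9  73.7 172. ]
318 306 172 [686.2  41.5 172. ]
```

```bash
python3 -m handwheel '[{"tx":6,"ty":-3,"tz":-10,"wx":0,"wy":-0.012,"wz":-0.006,"fingers":0},{"tx":6,"ty":-3,"tz":-25,"wx":0,"wy":-0.012,"wz":-0.006,"fingers":0},{"tx":6,"ty":-3,"tz":-40,"wx":0,"wy":-0.012,"wz":-0.006,"fingers":0},{"tx":6,"ty":-3,"tz":-50,"wx":0,"wy":-0.012,"wz":-0.006,"fingers":0},{"tx":6,"ty":-3,"tz":-58,"wx":0,"wy":-0.012,"wz":-0.006,"fingers":0},{"tx":6,"ty":-3,"tz":-58,"wx":0,"wy":-0.012,"wz":-0.006,"fingers":0},{"tx":6,"ty":-3,"tz":-58,"wx":0,"wy":-0.012,"wz":-0.006,"fingers":0}]';  python3 - <<'E'
from station import arm
import cv2, numpy as np, json
for n in("wrist","side"):
    im=arm.get_image(n)
    cv2.imwrite(f"pics/{n}5.png",im[:,:,::-1])
s=arm.sense();print(s["tcp_pos"],s["ft_force"])
a=cv2.imread("pics/side5.png")[130:345,245:495]; cv2.imwrite("pics/side5z.png",cv2.resize(a,None,fx=2.7,fy=2.7,interpolation=cv2.INTER_CUBIC))
E
```

```text
clock: 6.55
tcp_pos: [712.7, 39.5, 161.5]
orientation: [[0.999, -0.051, 0.005], [-0.051, -0.999, -0.0], [0.005, 0.0, -1.0]]
ft_force: [-0.8, 0.1, 0.5]
grip_width: -0.001
[713.10901768  39.64237642 161.79349615] [ 0.53324485  0.27597015 -0.33595858]
```

View pics/wrist5.png

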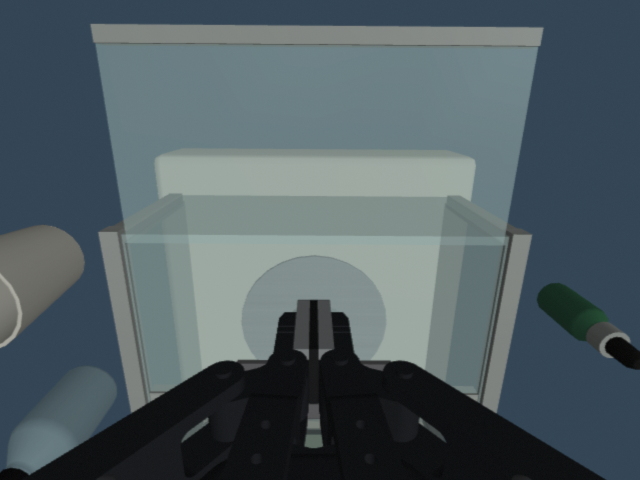

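View pics/side5z.png

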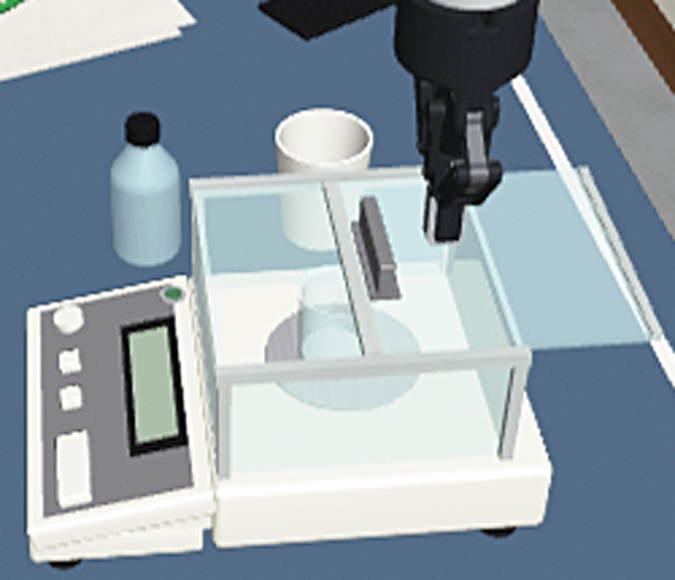

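The tip is behind the handle, above the glass and clear of it. I'll lower it 4 mm and creep towards the front.

```bash
python3 -m handwheel '[{"tx":-3,"ty":0.2,"tz":-4,"wx":0,"wy":0,"wz":0,"fingers":0},{"tx":-6,"ty":0.3,"tz":-4,"wx":0,"wy":0,"wz":0,"fingers":0},{"tx":-9,"ty":0.5,"tz":-4,"wx":0,"wy":0,"wz":0,"fingers":0},{"tx":-12,"ty":0.6,"tz":-4,"wx":0,"wy":0,"wz":0,"fingers":0},{"tx":-15,"ty":0.8,"tz":-4,"wx":0,"wy":0,"wz":0,"fingers":0},{"tx":-18,"ty":0.9,"tz":-4,"wx":0,"wy":0,"wz":0,"fingers":0},{"tx":-21,"ty":1,"tz":-4,"wx":0,"wy":0,"wz":0,"fingers":0},{"tx":-24,"ty":1.2,"tz":-4,"wx":0,"wy":0,"wz":0,"fingers":0}]'
```

```text
clock: 7.45
tcp_pos: [689.0, 40.8, 157.9]
orientation: [[0.999, -0.051, 0.006], [-0.051, -0.999, -0.0], [0.006, -0.0, -1.0]]
ft_force: [2.1, -0.3, 0.5]
grip_width: 0.004
```

```bash
python3 -m handwheel '[{"tx":-3,"ty":0.2,"tz":0,"wx":0,"wy":0,"wz":0,"fingers":0},{"tx":-6,"ty":0.3,"tz":0,"wx":0,"wy":0,"wz":0,"fingers":0},{"tx":-9,"ty":0.5,"tz":0,"wx":0,"wy":0,"wz":0,"fingers":0},{"tx":-12,"ty":0.6,"tz":0,"wx":0,"wy":0,"wz":0,"fingers":0},{"tx":-15,"ty":0.8,"tz":0,"wx":0,"wy":0,"wz":0,"fingers":0}]'
```

```text
clock: 7.95
tcp_pos: [673.8, 41.6, 157.9]
orientation: [[0.999, -0.051, 0.006], [-0.051, -0.999, -0.0], [0.006, -0.0, -1.0]]
ft_force: [1.7, -0.0, -1.8]
grip_width: -0.0
```

In contact and sliding at about 2 N. I'll keep pushing.

```bash
python3 -m handwheel '[{"tx":-4,"ty":0.2,"tz":0,"wx":0,"wy":0,"wz":0,"fingers":0},{"tx":-8,"ty":0.4,"tz":0,"wx":0,"wy":0,"wz":0,"fingers":0},{"tx":-12,"ty":0.6,"tz":0,"wx":0,"wy":0,"wz":0,"fingers":0},{"tx":-16,"ty":0.8,"tz":0,"wx":0,"wy":0,"wz":0,"fingers":0},{"tx":-20,"ty":1,"tz":0,"wx":0,"wy":0,"wz":0,"fingers":0},{"tx":-24,"ty":1.2,"tz":0,"wx":0,"wy":0,"wz":0,"fingers":0},{"tx":-28,"ty":1.4,"tz":0,"wx":0,"wy":0,"wz":0,"fingers":0},{"tx":-32,"ty":1.6,"tz":0,"wx":0,"wy":0,"wz":0,"fingers":0},{"tx":-36,"ty":1.8,"tz":0,"wx":0,"wy":0,"wz":0,"fingers":0}]'
python3 - <<'E'
from station import arm
import cv2
im=arm.get_image("side")
cv2.imwrite("pics/side6.png",im[:,:,::-1])
s=arm.sense();print(s["tcp_pos"],s["ft_force"])
a=cv2.imread("pics/side6.png")[130:345,245:495]; cv2.imwrite("pics/side6z.png",cv2.resize(a,None,fx=2.7,fy=2.7,interpolation=cv2.INTER_CUBIC))
E
```

```text
clock: 8.85
tcp_pos: [637.6, 43.6, 157.9]
orientation: [[0.999, -0.051, 0.007], [-0.051, -0.999, 0.0], [0.006, -0.001, -1.0]]
ft_force: [1.1, 0.6, -1.8]
grip_width: 0.001
[636.80010493  43.60354886 158.01441202] [-0.11424477  0.44461936  0.51624498]
```

View pics/side6z.png

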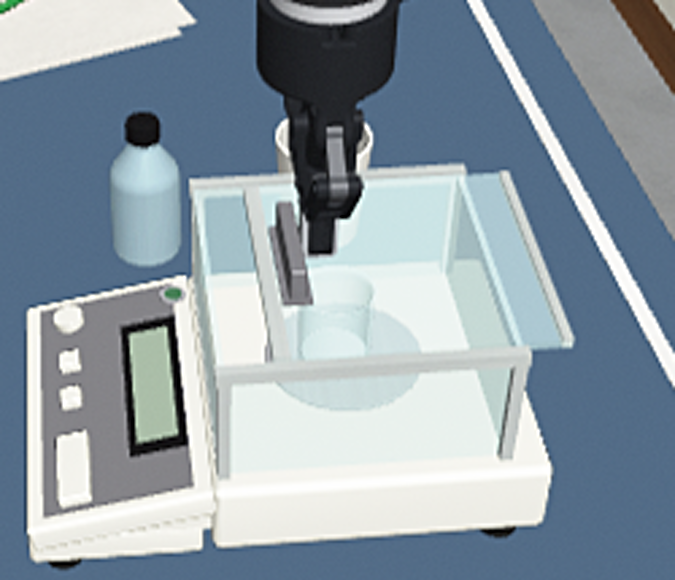

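The top slides with the tip: the handle is now near (290,255) in the crop, and roughly 30 mm of opening is left.

```bash
python3 -m handwheel '[{"tx":-3,"ty":0.1,"tz":0,"wx":0,"wy":0,"wz":0,"fingers":0},{"tx":-6,"ty":0.3,"tz":0,"wx":0,"wy":0,"wz":0,"fingers":0},{"tx":-9,"ty":0.4,"tz":0,"wx":0,"wy":0,"wz":0,"fingers":0},{"tx":-12,"ty":0.6,"tz":0,"wx":0,"wy":0,"wz":0,"fingers":0},{"tx":-15,"ty":0.7,"tz":0,"wx":0,"wy":0,"wz":0,"fingers":0},{"tx":-18,"ty":0.9,"tz":0,"wx":0,"wy":0,"wz":0,"fingers":0},{"tx":-20,"ty":1,"tz":0,"wx":0,"wy":0,"wz":0,"fingers":0},{"tx":-22,"ty":1.1,"tz":0,"wx":0,"wy":0,"wz":0,"fingers":0}]'
```

```text
clock: 9.7
tcp_pos: [614.6, 44.7, 158.1]
orientation: [[0.999, -0.051, 0.006], [-0.051, -0.999, -0.0], [0.006, 0.0, -1.0]]
ft_force: [1.7, 0.9, 0.2]
grip_width: 0.004
```

```bash
python3 -m handwheel '[{"tx":-1,"ty":0,"tz":0,"wx":0,"wy":0,"wz":0,"fingers":0},{"tx":-2,"ty":0.1,"tz":0,"wx":0,"wy":0,"wz":0,"fingers":0},{"tx":-3,"ty":0.1,"tz":0,"wx":0,"wy":0,"wz":0,"fingers":0},{"tx":-4,"ty":0.2,"tz":0,"wx":0,"wy":0,"wz":0,"fingers":0}]'
```

```text
clock: 10.1
tcp_pos: [610.7, 44.9, 158.1]
orientation: [[0.999, -0.051, 0.006], [-0.051, -0.999, -0.0], [0.006, -0.0, -1.0]]
ft_force: [2.1, 0.0, -1.0]
grip_width: -0.004
```

```bash
python3 -m handwheel '[{"tx":-1,"ty":0,"tz":0,"wx":0,"wy":0,"wz":0,"fingers":0},{"tx":-2,"ty":0.1,"tz":0,"wx":0,"wy":0,"wz":0,"fingers":0},{"tx":-3,"ty":0.1,"tz":0,"wx":0,"wy":0,"wz":0,"fingers":0}]'
```

```text
clock: 10.4
tcp_pos: [607.6, 45.1, 158.1]
orientation: [[0.999, -0.051, 0.006], [-0.051, -0.999, -0.0], [0.006, -0.0, -1.0]]
ft_force: [1.6, 1.1, 0.3]
grip_width: -0.0
```

```bash
python3 -m handwheel '[{"tx":-1,"ty":0,"tz":0,"wx":0,"wy":0,"wz":0,"fingers":0},{"tx":-2,"ty":0.1,"tz":0,"wx":0,"wy":0,"wz":0,"fingers":0}]'
```

```text
clock: 10.6
tcp_pos: [607.5, 45.1, 158.2]
orientation: [[0.999, -0.051, 0.01], [-0.051, -0.999, 0.0], [0.01, -0.001, -1.0]]
ft_force: [6.5, 0.8, -5.1]
grip_width: 0.004
```

```bash
python3 -m handwheel '[{"tx":-1,"ty":0,"tz":0,"wx":0,"wy":0,"wz":0,"fingers":0},{"tx":-1,"ty":0,"tz":0,"wx":0,"wy":0,"wz":0,"fingers":0}]'
python3 - <<'E'
from station import arm
import cv2
im=arm.get_image("side")
cv2.imwrite("pics/side7.png",im[:,:,::-1])
s=arm.sense();print(s["tcp_pos"],s["ft_force"])
a=cv2.imread("pics/side7.png")[130:345,245:495]; cv2.imwrite("pics/side7z.png",cv2.resize(a,None,fx=2.7,fy=2.7,interpolation=cv2.INTER_CUBIC))
E
```

```text
clock: 10.8
tcp_pos: [607.6, 45.1, 158.2]
orientation: [[0.999, -0.051, 0.013], [-0.051, -0.999, 0.001], [0.013, -0.001, -1.0]]
ft_force: [5.1, 0.8, -2.8]
grip_width: -0.001
[607.55694203  45.10276169 158.2075711 ] [ 4.79824129  0.88963906 -2.51598211]
```

View pics/side7z.png

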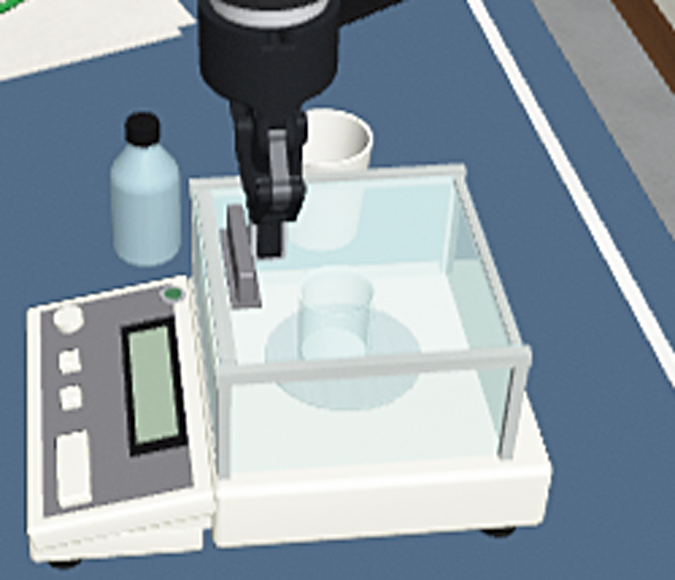

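The top is fully shut: the glass's rear edge meets the rear wall and the pusher stopped with 5 N rising. I back off, lift, and go to the TARE key.

```bash
python3 -m handwheel '[{"tx":5,"ty":0,"tz":0,"wx":0,"wy":0,"wz":0,"fingers":0},{"tx":7,"ty":0,"tz":20,"wx":0,"wy":0,"wz":0,"fingers":0},{"tx":7,"ty":0,"tz":60,"wx":0,"wy":0,"wz":0,"fingers":0},{"tx":-20,"ty":-10,"tz":80,"wx":0,"wy":0,"wz":0,"fingers":0},{"tx":-60,"ty":-25,"tz":80,"wx":0,"wy":0,"wz":0,"fingers":0},{"tx":-100,"ty":-40,"tz":75,"wx":0,"wy":0,"wz":0,"fingers":0},{"tx":-140,"ty":-54,"tz":70,"wx":-0.005,"wy":-0.1,"wz":0,"fingers":0},{"tx":-140,"ty":-54,"tz":40,"wx":-0.01,"wy":-0.18,"wz":0,"fingers":0},{"tx":-140,"ty":-54,"tz":0,"wx":-0.01,"wy":-0.18,"wz":0,"fingers":0},{"tx":-140,"ty":-54,"tz":-10,"wx":-0.01,"wy":-0.18,"wz":0,"fingers":0}]'
python3 - <<'E'
from station import arm
import cv2, numpy as np, json
c=arm.calibration("wrist");im=arm.get_image("wrist")
cv2.imwrite("pics/wrist8.png",im[:,:,::-1]); json.dump({k:np.asarray(v).tolist() for k,v in c.items()},open("w8.json","w"))
im=arm.get_image("side");cv2.imwrite("pics/side8.png",im[:,:,::-1])
a=cv2.imread("pics/side8.png")[130:345,245:495]; cv2.imwrite("pics/side8z.png",cv2.resize(a,None,fx=2.7,fy=2.7,interpolation=cv2.INTER_CUBIC))
s=arm.sense(); print(s["tcp_pos"],s["ft_force"],s["orientation"].round(3).tolist())
E
```

```text
clock: 11.85
tcp_pos: [462.2, -9.7, 144.6]
orientation: [[0.982, -0.052, 0.182], [-0.051, -0.999, -0.011], [0.182, 0.001, -0.983]]
ft_force: [-0.7, 0.4, 0.3]
grip_width: -0.006
[465.93200425  -8.81727532 146.87276364] [-0.13667528 -0.678108    1.88726186] [[0.981, -0.051, 0.186], [-0.05, -0.999, -0.009], [0.187, -0.001, -0.982]]
```

View pics/wrist8.png

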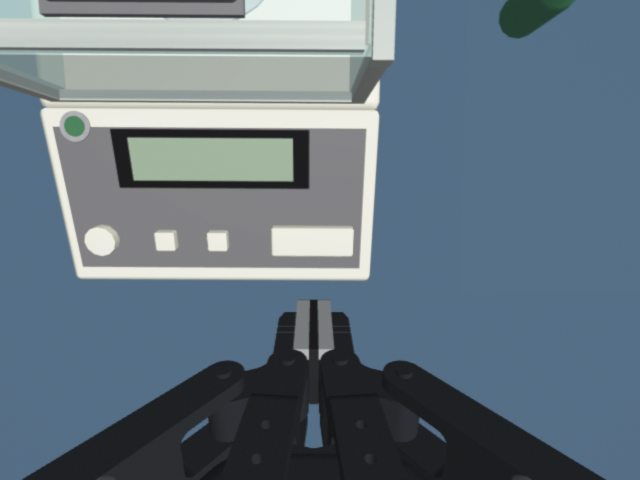

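View pics/side8z.png

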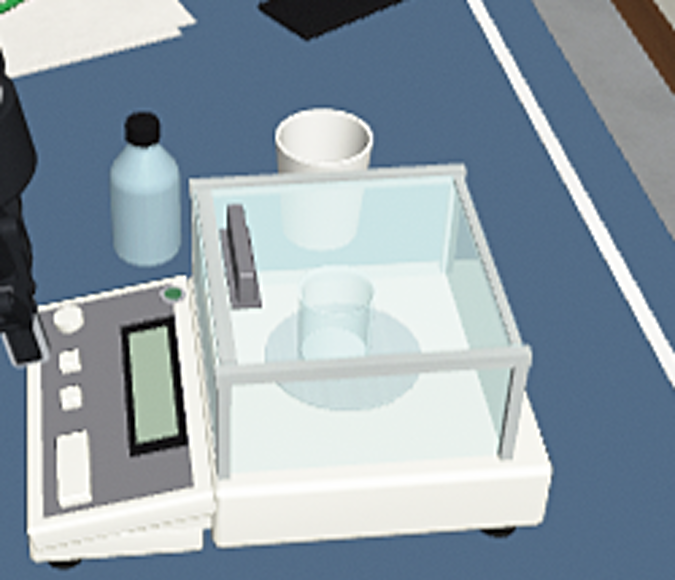

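The top stayed shut when the arm left. In the wrist view the TARE key is at (312,241), on the fingertips' centre line. I go down to hover over it.

```bash
python3 -m handwheel '[{"tx":5,"ty":0,"tz":-35,"wx":0,"wy":0,"wz":0,"fingers":0},{"tx":10,"ty":0,"tz":-60,"wx":0,"wy":0,"wz":0,"fingers":0},{"tx":13,"ty":-0.7,"tz":-75,"wx":0,"wy":0,"wz":0,"fingers":0},{"tx":13.5,"ty":-0.7,"tz":-80,"wx":0,"wy":0,"wz":0,"fingers":0},{"tx":13.5,"ty":-0.7,"tz":-80,"wx":0,"wy":0,"wz":0,"fingers":0},{"tx":13.5,"ty":-0.7,"tz":-80,"wx":0,"wy":0,"wz":0,"fingers":0}]'
```

```text
clock: 12.55
tcp_pos: [481.1, -9.3, 68.3]
orientation: [[0.981, -0.051, 0.189], [-0.05, -0.999, -0.008], [0.189, -0.001, -0.982]]
ft_force: [0.1, -0.5, -0.0]
grip_width: 0.005
```

```bash
python3 -m handwheel '[{"tx":-2,"ty":0,"tz":-3,"wx":0,"wy":0,"wz":0,"fingers":0},{"tx":-1.5,"ty":0,"tz":-6,"wx":0,"wy":0,"wz":0,"fingers":0},{"tx":-0.8,"ty":0,"tz":-9,"wx":0,"wy":0,"wz":0,"fingers":0},{"tx":-0.4,"ty":0,"tz":-11,"wx":0,"wy":0,"wz":0,"fingers":0},{"tx":0,"ty":0,"tz":-12.5,"wx":0,"wy":0,"wz":0,"fingers":0},{"tx":0.1,"ty":0,"tz":-13,"wx":0,"wy":0,"wz":0,"fingers":0}]'
```

```text
clock: 13.15
tcp_pos: [481.0, -9.3, 55.1]
orientation: [[0.981, -0.051, 0.188], [-0.05, -0.999, -0.008], [0.188, -0.001, -0.982]]
ft_force: [-1.0, -0.0, 2.7]
grip_width: 0.001
```

```bash
python3 -m handwheel '[{"tx":0.2,"ty":0,"tz":-1,"wx":0,"wy":0,"wz":0,"fingers":0},{"tx":0.4,"ty":0,"tz":-2,"wx":0,"wy":0,"wz":0,"fingers":0},{"tx":0.6,"ty":0,"tz":-3,"wx":0,"wy":0,"wz":0,"fingers":0}]'
```

```text
clock: 13.45
tcp_pos: [481.6, -9.3, 52.2]
orientation: [[0.981, -0.05, 0.188], [-0.05, -0.999, -0.009], [0.189, -0.001, -0.982]]
ft_force: [-1.7, 0.0, 3.8]
grip_width: 0.001
```

```bash
python3 -m handwheel '[{"tx":0.2,"ty":0,"tz":-1,"wx":0,"wy":0,"wz":0,"fingers":0},{"tx":0.3,"ty":0,"tz":-1.8,"wx":0,"wy":0,"wz":0,"fingers":0},{"tx":0.4,"ty":0,"tz":-2.2,"wx":0,"wy":0,"wz":0,"fingers":0},{"tx":0.4,"ty":0,"tz":-2.2,"wx":0,"wy":0,"wz":0,"fingers":0}]'
```

```text
clock: 13.85
tcp_pos: [481.9, -9.3, 51.1]
orientation: [[0.981, -0.05, 0.188], [-0.049, -0.999, -0.01], [0.188, 0.0, -0.982]]
ft_force: [-7.6, -0.1, 13.9]
grip_width: 0.0
```

TARE is bottomed out at about 14 N. I hold it, then withdraw along the normal.

```bash
python3 -m handwheel '[{"tx":0,"ty":0,"tz":0,"wx":0,"wy":0,"wz":0,"fingers":0},{"tx":0,"ty":0,"tz":0,"wx":0,"wy":0,"wz":0,"fingers":0},{"tx":-0.6,"ty":0,"tz":3,"wx":0,"wy":0,"wz":0,"fingers":0},{"tx":-2,"ty":0,"tz":10,"wx":0,"wy":0,"wz":0,"fingers":0},{"tx":-8,"ty":0,"tz":40,"wx":0,"wy":0,"wz":0,"fingers":0},{"tx":-20,"ty":0,"tz":80,"wx":0,"wy":0,"wz":0,"fingers":0},{"tx":-40,"ty":0,"tz":110,"wx":0,"wy":0,"wz":0,"fingers":0},{"tx":-40,"ty":0,"tz":110,"wx":0,"wy":0,"wz":0,"fingers":0},{"tx":-40,"ty":0,"tz":110,"wx":0,"wy":0,"wz":0,"fingers":0},{"tx":-40,"ty":0,"tz":110,"wx":0,"wy":0,"wz":0,"fingers":0}]'
python3 - <<'E'
from station import arm
import cv2, numpy as np
im=arm.get_image("side");cv2.imwrite("pics/side9.png",im[:,:,::-1])
im=arm.get_image("wrist");cv2.imwrite("pics/wrist9.png",im[:,:,::-1])
a=cv2.imread("pics/side9.png")[130:405,245:495]; b=cv2.imread("pics/side0.png")[130:405,245:495]
cv2.imwrite("pics/side9z.png",cv2.resize(np.hstack([b,a]),None,fx=1.6,fy=1.6))
s=arm.sense(); print(s["tcp_pos"],s["ft_force"],np.abs(s["joint_velocities"]).max())
E
```

```text
clock: 14.85
tcp_pos: [441.3, -9.5, 160.0]
orientation: [[0.981, -0.051, 0.186], [-0.05, -0.999, -0.009], [0.187, 0.0, -0.982]]
ft_force: [-0.5, -0.4, -0.9]
grip_width: 0.001
[441.18203788  -9.22077456 159.61404687] [-0.35720378  0.59619268 -0.49544095] 0.00420854709513722
```

View pics/side9z.png

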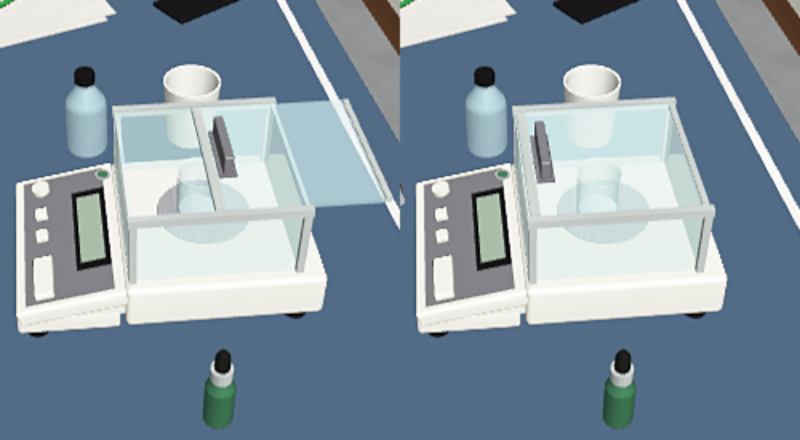

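View pics/wrist9.png

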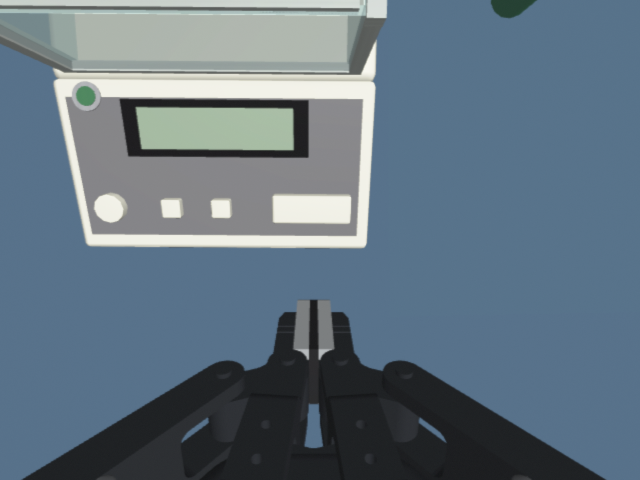

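The before/after view shows the top shut. The beaker, at about (598,190) in the right half, and both bottles and the cup are where they were. All keys look up, and the arm is clear and still.

```bash
python3 -c "
from station import arm
print(arm.hand_in())"
```

```text
the job is handed in; nothing more can be done
None
```

I pressed ON, slid the draught-shield top shut, then pressed TARE, and handed the job in at about 15 s of the 48 s allowed. No verdict is reported, so these are my own readings:

- **ON key:** pressed square to the panel with the shield open. It travelled about 4 mm and bottomed out at about 12 N vertical, then I let it up.
- **Sliding top:** pushed by the rear face of its handle with the closed fingertips, at about 2 N. It stopped at the end stop with readings of 5–6.5 N, well under the 32 N limit.
- **TARE key:** pressed with the top shut. It travelled about 4 mm and bottomed out at about 14 N vertical, then I let it up.

**Last checks:** in the side and wrist pictures the top is shut and all four keys look up. The beaker, both bottles and the cup appear unmoved, and the arm was still and clear of everything. Key and top positions were judged from pictures, tool position and force, because the joint values can't be read directly.

**What disagreed or failed:**
- The wrist and fixed cameras differed by 1–3 mm on the key positions.
- The tool ended 3.5 mm off on the first approach to ON, and I corrected that before pressing.
- My first move call was refused because it left out some row fields; nothing moved.

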